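# Put the amber flask away in the leaning canister

### The job

Take the orange cap off the white canister that leans in its stand and set it down, knob up, on the cork mat. Then put the stoppered amber flask away: lower it gently, foot first along the slope of the canister, all the way to the springy bottom before letting go, without dropping it or knocking it hard against the canister. Leave the other glass and bottles on the white tray standing where they are.

Things in the scene. Friction and masses are not known exactly. Their poses are not given: they have to be found in the camera images.
- canister: White round open canister with a blue band, fixed, leaning 30 degrees from vertical, mouth roughly towards the robot. Diameter 92 mm outside, 84 inside; length 145 mm. Origin: centre of the outside of its bottom; z along its axis out of the mouth, rim at z = 145 mm; y level. Its bottom is a sprung rest plate, top at z = 20 mm, that gives 10 mm at 0.5 N/mm (about 1 to 2 mm under the flask).
- stand: Aluminium stand of the canister, fixed to the bench: foot 170 x 120 mm, 10 mm thick, with two side cheeks up to 115 mm high. Origin: centre of the foot's underside, z up.
- cap: Loose orange cap closing the canister, 90 g. Origin: centre of its underside; z runs up through the knob. From below: a plug of diameter 74 mm (z 0 to 10 mm) that sits loosely inside the mouth, a disc of diameter 100 mm (z 10 to 18 mm) that rests on the rim, and a round black knob of diameter 22 mm (z 18 to 48 mm).
- mat: Cork mat fixed to the bench, 160 x 160 mm, 6 mm thick; origin at the centre of its underside, z up.
- tray: White flat tray board fixed to the bench, 210 x 210 mm, 6 mm thick; origin at the centre of its underside, z up. The flask and the three bystanders stand on it, about 100 mm apart in a square.
- flask: Loose amber long-necked glass flask with a black stopper fixed in it, 196 mm tall in all, about 120 g, standing upright on the tray. Origin: centre of its foot (44 mm diameter); z runs up along the neck. Rounded belly of diameter 64 mm, widest at z = 32 mm; straight neck of diameter 15 mm from z = 76 to 180 mm; stopper of diameter 20 mm from z = 180 to 196 mm.
- conical: Bystander: clear conical flask, 104 mm tall, foot 64 mm in diameter; origin at the centre of its foot.
- red_bottle: Bystander: black reagent bottle with a red top, 106 mm tall, 48 mm in diameter; origin at the centre of its foot.
- black_bottle: Bystander: black reagent bottle with a dark top, 86 mm tall, 48 mm in diameter; origin at the centre of its foot.
Mind the look-alikes: they are no part of the job. Several things look just like the stand: the one meant starts farthest to the robot's left.

How it is judged (in metres and radians):
On the way, in this order (a step that is already met when the one before it is completed fails the run):
1. the cap lies knob up on the cork mat, let go (horizontal distance between cap and mat below 0.07 m and height (world z) of cap below 0.012 m and angle between cap's own z axis and vertical below 0.15 rad and contact force between cap and the fingers below 0.1 N), for 0.2 s.
2. the flask's foot is at the bottom of the canister, still held (z of flask in the frame of canister between 0.005 and 0.028 m and distance between flask and canister below 0.05 m and contact force between flask and the fingers above 0.5 N), for 0.1 s.
At the end, for the whole second after the job is handed in: The cap lies flat, knob up, on the mat with its centre within 70 mm of the mat's centre; the flask stands foot down inside the canister, the centre of its foot within 8 mm above the rest plate, leaning at most about 29 degrees from the canister's axis; both are let go and at rest (horizontal distance between cap and mat below 0.07 m and height (world z) of cap below 0.012 m and angle between cap's own z axis and vertical below 0.15 rad and linear speed of each of cap, flask below 0.02 m/s and z of flask in the frame of canister between 0.005 and 0.028 m and distance between flask and canister below 0.05 m and angle between the z axis of flask and the z axis of canister, either way round below 0.5 rad and height (world z) of flask below 0.12 m); the robot touches nothing.
It fails at once if the flask strikes or presses on the canister with more than 15 N (contact force between flask and canister above 15 N).
It fails at once if the flask moves faster than 0.35 m/s while its foot is inside the canister (dropped) (z of flask in the frame of canister below 0.135 m and distance between flask and canister below 0.145 m and linear speed of flask above 0.35 m/s).
It fails at once if the conical flask is shifted more than 25 mm or knocked over (distance of conical from where it was at the start of the episode above 0.025 m or angle between conical's own z axis and vertical above 0.3 rad).
It fails at once if the red-topped bottle is shifted more than 25 mm or knocked over (distance of red_bottle from where it was at the start of the episode above 0.025 m or angle between red_bottle's own z axis and vertical above 0.3 rad).
It fails at once if the dark-topped bottle is shifted more than 25 mm or knocked over (distance of black_bottle from where it was at the start of the episode above 0.025 m or angle between black_bottle's own z axis and vertical above 0.3 rad).
It also fails if it takes over 64 s, if anything falls off the work surface, if the arm or the gripper's body presses on something with over 40 N, if the wrist force passes 120 N, or if a joint passes its speed limit or range.

### The arm

A 6-joint arm with a two-finger parallel gripper is mounted at the origin on the work surface. World frame = base frame: x ahead of the robot, y to its left, z up, the work surface at z = 0. Lengths are in mm, angles in rad, forces in N, time in s.
With the tool pointing down it reaches from about 325 to 900 mm from the base axis. Payload 6.1 kg.
Tool frame: the origin (TCP) lies on the centre line of the jaws, within the pads' length; the fingertips stand 22 mm ahead of it and the grasp point (between the pads) lies 3 mm ahead of it; z points along the fingers, y is the line along which they close (so a half turn about z gives the same grasp; the last joint's range is limited). The gripper opens to 87 mm and grips with 3 to 60 N. Pads are 19 mm wide; open, the fingers measure 117 mm over their backs; the gripper's body (75 mm by 190 mm) begins 51 mm behind the grasp point.
Start: joints at [1.163, 0.22, 1.526, -0, 1.395, -0.126], TCP at [173.802, 600.341, 244.538] pointing down, gripper open.
Joint ranges: [-2.98, 2.98], [-0.91, 2.08], [0.09, 2.57], [-1.24, 4.39], [0.2, 2.65], [-2.68, 2.68]. Speed limits (rad/s): [2.57, 2.57, 3.01, 3.14, 3.14, 3.14].

### API

Orientations are given as a unit quaternion [x, y, z, w].
In Python, from workcell import robot, cams, order, boxes_of, cut_out gives the robot as it stands. The module is installed in compiled form; this text tells all that it offers.
- The arm moves only by the shell command python3 -m pendant 'ROWS' [FORCE]. ROWS is JSON, a list of rows, each a list of 7 numbers: the turn, a rotation vector about the tool's x, y, z in rad, then the shift along the tool's x, y, z in cm, then the finger opening in cm, from 0 to 8.7. In form: [[ax, ay, az, x, y, z, fingers], ...]. A call has 1 to 5 rows; each row is the pose to reach, as a shift and turn from the pose commanded when the call began, along the tool's axes at that moment; what a row does not reach only later rows make up. A row lasts 1/10 s, in which the tool goes at most 50 mm and 8.59 degrees, less where a joint would pass 70% of its speed; a pose out of reach is approached as far as the arm can. A call with a gripper value outside its range is refused whole. The fingers move at their own pace and stop on an object; FORCE is the grip in N (left out, the last holds). Time passes only in rows, so rows that repeat a pose let the fingers close. It gives the time, the measured TCP pose, the force, the opening and the grip force at its end, in the units of the state.
- robot.read_state(): the state, without advancing time (a new reading comes with each control period).
- cams.camera(name): name is "side" or "top" or "wrist"; returns a dict with "color" (420x560x3 uint8, red, green, blue), "depth" (420x560 float32, mm along the optical axis (not along the pixel's ray), 0 where there is no reading), "vfov" (degrees; the focal length in pixels is half the picture's height over the tangent of half this angle, whatever the lens; pixels are square), "cx", "cy" (the principal point, pixels), "world_to_cam" (4x4, takes a point from world to camera coordinates). Camera axes: x right, y down, z forward; pixel columns grow to the right and rows downward; lengths in mm; the calibration is good to about 2 mm. A picture is of the moment at which its call begins.
- order.hand_in(): hands the job in; it is judged then, once.
Trained networks look in a picture, given as the dict that the camera call returned (one of the last four; its "shot" number tells which), for a name from the list of things; names that differ only in an ending like _2 or _b are one class to them, and where a whole thing is asked for, a point or a joint stands for the part that bears it (a point fixed in the world has none). Each returns a list of dicts, best first, with "score" (0 to 1); they miss things now and then, are a little off and sometimes report something else, mostly with a low value. They report only what shows in the picture. A call takes as long as a camera call. They do not tell look-alikes from the thing itself.
- boxes_of(picture, thing): "at" ([x, y, z] in mm, in the coordinates of the camera as it stood for that picture, good to about 4 mm: the middle of the surface that is visible of it).
- cut_out(picture, thing): "region" (420x560 bool, what is visible of it).
The state is a dict: "clock": time; "joint_positions": joint angles; "joint_velocities": joint speeds; "tau": joint torques, N m; "ee_pos": TCP position; "eef_rot": TCP orientation; "force": force on the tool from outside, world axes, zero at the start; "moment": the same for the moment, N m; "gripper_width": finger opening in mm; "grasp_force": force on a finger pad.
Only numpy, scipy, OpenCV 4.12 (cv2) and the standard library are available. Lean on these libraries where they do the work, as an engineer would, in place of code of your own. Each camera call takes 0.05 s, during which the arm holds its last target. There are 200 camera calls.

## Working session

There is one attempt and no reset: what is moved stays moved. The work goes in short steps, Python scripts to look and compute and a shell command to move; the robot and the scene stay as the last step left them, time stands still between calls to the robot, and variables do not carry over. Pictures are saved under pics/ and viewed, at most 10 in all, crops included, and the job is handed in when it is done.

```bash
mkdir -p pics; cat > h.py <<'E'
import numpy as np, cv2
from workcell import robot, cams, order, boxes_of, cut_out
from scipy.spatial.transform import Rotation as R
def f(p): return p["color"].shape[0]/2/np.tan(np.radians(p["vfov"])/2)
def toworld(p,c):
    M=np.linalg.inv(np.array(p["world_to_cam"])); return (M[:3,:3]@np.atleast_2d(c).T).T+M[:3,3]
def pix(p,w):
    M=np.array(p["world_to_cam"]); c=M[:3,:3]@np.array(w)+M[:3,3]; return c[:2]/c[2]*f(p)+[p["cx"],p["cy"]]
def cloud(p,mask=None):
    d=p["depth"]; m=(d>0) if mask is None else (d>0)&mask
    v,u=np.nonzero(m); z=d[v,u]
    return toworld(p,np.c_[(u-p["cx"])*z/f(p),(v-p["cy"])*z/f(p),z])
def save(p,n): cv2.imwrite(f"pics/{n}.png",p["color"][:,:,::-1])
E
cat > a.py <<'E'
from h import *
np.set_printoptions(precision=1,suppress=True)
print(robot.read_state())
for n in ["side","top"]:
    p=cams.camera(n); save(p,n)
    for t in "canister stand cap mat tray flask conical red_bottle black_bottle".split():
        for b in boxes_of(p,t):
            w=toworld(p,b["at"])[0]; print(n,t,round(b["score"],2),w,pix(p,w))
E
python3 a.py
```

```text
{'clock': 0.0, 'joint_positions': array([ 1.2,  0.2,  1.5, -0. ,  1.4, -0.1]), 'joint_velocities': array([-0.,  0.,  0., -0., -0.,  0.]), 'tau': array([ -0. , -49.5, -38.7,   0.1,   0.1,  -0. ]), 'ee_pos': array([173.6, 599.8, 243.4]), 'eef_rot': array([ 0.1,  1. , -0. , -0. ]), 'force': array([-0.5,  0.8, -0.4]), 'moment': array([-0.,  0.,  0.]), 'grasp_force': 0.0, 'gripper_width': 86.88826920192209}
side canister 0.8 [678.9   1.3 130.9] [340.7 204.1]
side canister 0.69 [ 794.  -170.4  136.8] [424.3 240. ]
side canister 0.6 [ 259.5 -245.   138.2] [168.8 333.2]
side stand 0.84 [ 784.5 -191.    75.1] [419.2 268. ]
side stand 0.68 [665.4  -2.6  45.6] [333.  233.1]
side stand 0.63 [ 249.2 -258.2  101.2] [167.1 353.9]
side stand 0.53 [489.7 299.6   9.2] [238.1 189.1]
side cap 0.79 [645.6  30.7 181.6] [324.5 182. ]
side mat 0.75 [488.4 295.9   7.1] [238.  190.4]
side tray 0.74 [ 520.9 -319.     7.9] [326.1 370.7]
side flask 0.8 [ 468.1 -253.7   66.4] [289.2 331.1]
side conical 0.88 [ 460.5 -353.5   49.6] [302.9 385.6]
side conical 0.43 [646.7  29.4 183.5] [325.2 181.6]
side red_bottle 0.6 [ 553.5 -355.3   63.2] [353.7 367.5]
side black_bottle 0.88 [ 568.2 -266.6   63.8] [340.9 324.2]
top canister 0.88 [ 808.9 -170.4  104.1] [338.3 114.5]
top canister 0.81 [727.5  40.9 118. ] [261.9 141. ]
top stand 0.79 [ 785.4 -165.4   77.7] [335.3 126.1]
top stand 0.78 [ 262.4 -221.2  109.7] [364.2 317.2]
top stand 0.65 [635.3  33.1   6. ] [265.5 183.7]
top cap 0.68 [645.8  36.7 181.4] [262.7 163.6]
top mat 0.71 [492.2 299.3  -1. ] [173.5 232.5]
top tray 0.81 [ 523.9 -300.6    5.1] [380.5 221.2]
top tray 0.26 [729.   45.3 117.3] [260.3 140.5]
top flask 0.86 [ 464.6 -236.1   64.3] [363.4 239.6]
top conical 0.62 [ 461.7 -337.6   51.4] [399.1 241.1]
top red_bottle 0.8 [ 564.3 -343.2   63.8] [400.6 203.8]
top black_bottle 0.83 [ 572.6 -250.4   63.6] [367.1 200.9]
```

View pics/side.png

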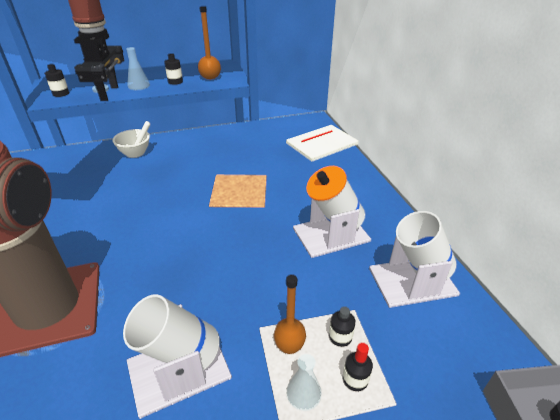

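View pics/top.png

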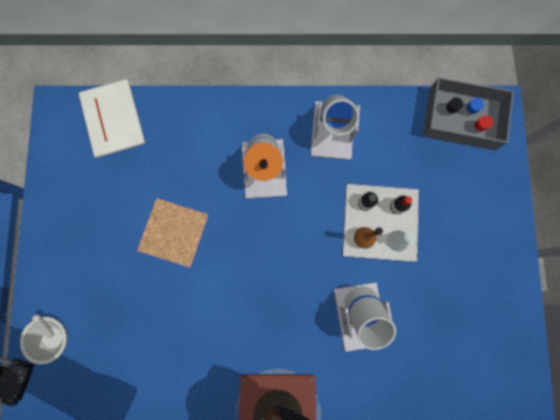

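```bash
cat > b.py <<'E'
from h import *
from scipy.optimize import least_squares
np.set_printoptions(precision=3,suppress=True)
def best(p,t,near):
    L=[c for c in cut_out(p,t)]
    o=[]
    for c in L:
        q=cloud(p,c["region"])
        if len(q)>10: o.append((np.linalg.norm(np.median(q,0)[:2]-near),c["score"],q,c["region"]))
    o=sorted(o,key=lambda a:a[0]); return (o[0][2],o[0][3]) if o and o[0][0]<80 else (None,None)
for n in ["side","top"]:
    p=cams.camera(n); col=p["color"].astype(int)
    org=(col[...,0]>150)&(col[...,2]<70)&(col[...,0]-col[...,2]>130)
    q,m=best(p,"cap",[646,34])
    if q is not None:
        q=cloud(p,m&org); c=q.mean(0)
        for _ in range(4):
            u,s,v=np.linalg.svd(q-c,full_matrices=False); nn=v[2]*np.sign(v[2][2]); d=(q-c)@nn
            q=q[abs(d)<max(2,2*d.std()*.8)]; c=q.mean(0)
        # disc centre via min enclosing circle in plane
        e1=np.cross([0,0,1.],nn); e1/=np.linalg.norm(e1); e2=np.cross(nn,e1)
        pp=np.c_[(q-c)@e1,(q-c)@e2].astype(np.float32)
        (a,b),r=cv2.minEnclosingCircle(pp)
        print(n,"cap top plane centre",c+a*e1+b*e2,"r",r,"n",nn,"tilt",np.degrees(np.arccos(nn[2])),"mean",c,len(q),d.std())
    for t,near in [("mat",[490,297]),("flask",[466,-243]),("conical",[461,-345]),("red_bottle",[560,-348]),("black_bottle",[570,-258])]:
        q,m=best(p,t,np.array(near))
        if q is None: print(n,t,"none");continue
        if t=="mat":
            r=cv2.minAreaRect(q[:,:2].astype(np.float32)); print(n,t,r, np.median(q[:,2]))
        elif t=="flask":
            print(n,t,"z range",q[:,2].min(),q[:,2].max())
            b=q[(q[:,2]>12)&(q[:,2]<60)]
            s=least_squares(lambda x:np.linalg.norm(b-np.array([x[0],x[1],38]),axis=1)-31,[near[0],near[1]],loss="soft_l1"); print("  belly c",s.x,len(b))
            k=q[q[:,2]>95]; print("  neck", k.mean(0), len(k), "upper",q[q[:,2]>150].mean(0))
        else:
            b=q[(q[:,2]>10)]; print(n,t,b.mean(0),b.max(0))
    if n=="side": cv2.imwrite("pics/crop.png",cv2.resize(p["color"][130:300,280:480,::-1],None,fx=3.5,fy=3.5,interpolation=cv2.INTER_CUBIC))
E
python3 b.py
```

```text
side cap top plane centre [650.004  35.22  178.052] r 49.11697769165039 n [-0.5   -0.038  0.865] tilt 30.085534173289055 mean [649.938  29.671 177.772] 733 0.9398141143262216
side mat none
side flask z range -1.1265887373356236 205.26292871417508
  belly c [ 472.246 -243.892] 420
  neck [ 470.88  -247.962  160.987] 344 upper [ 471.013 -247.6    185.968]
side conical [ 461.121 -356.673   57.539] [ 496.525 -323.111  113.869]
side red_bottle [ 559.759 -357.598   62.746] [ 589.666 -323.54   114.229]
side black_bottle [ 570.456 -266.962   56.046] [ 600.162 -233.458   94.547]
top cap top plane centre [651.72   36.009 177.603] r 46.44002914428711 n [-0.5   -0.036  0.865] tilt 30.079494404688685 mean [652.471  36.263 178.047] 618 1.0711698159518672
top mat ((492.34674072265625, 301.6746826171875), (164.41485595703125, 164.7626953125), 71.86470031738281) 4.813015152459684
top flask z range 0.18257260656787366 204.71411493286882
  belly c [ 472.95  -245.486] 134
  neck [ 471.312 -242.199  170.709] 99 upper [ 471.444 -242.893  191.913]
top conical [ 463.218 -338.055   57.678] [ 497.302 -317.214  114.039]
top red_bottle [ 562.56  -343.456   65.925] [ 600.062 -326.573  115.504]
top black_bottle [ 572.925 -253.664   62.366] [ 601.382 -234.417   97.813]
```

View pics/crop.png

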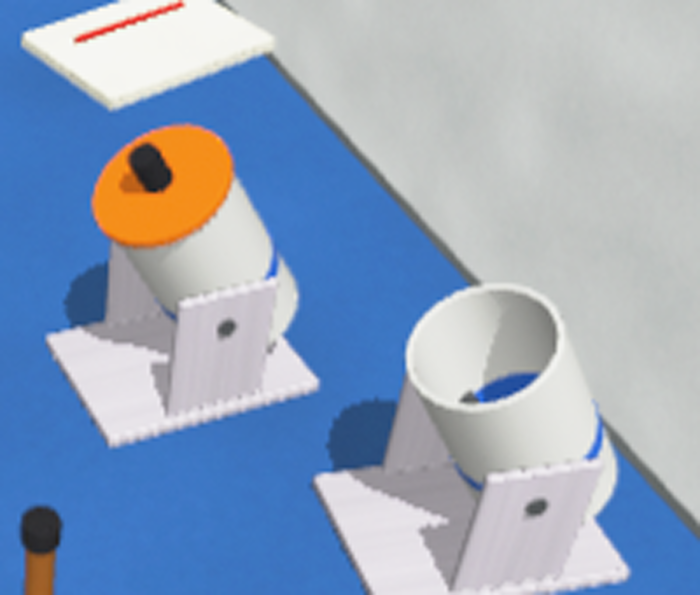

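Stand look-alikes in the side picture: (333,233) y≈35, (419,268) y≈-168 and (167,354) y≈-240. The one meant is at (333,233), because it is farthest left, and the crop confirms it carries the canister with the orange cap.

```bash
cat > g.py <<'E'
from h import *
import sys
np.set_printoptions(precision=3,suppress=True)
n=np.array([-.5*np.cos(np.radians(4.2)),-.5*np.sin(np.radians(4.2)),.866])
C=np.array([651,35.6,177.8])            # centre of cap disc's top (canister z=153)
def frame(z,y): 
    z=z/np.linalg.norm(z); y=y-z*(y@z); y/=np.linalg.norm(y); return np.c_[np.cross(y,z),y,z]
lev=np.array([-np.sin(np.radians(4.2)),np.cos(np.radians(4.2)),0])
RC=frame(-n,-np.cross(n,[0,0,1.])*(-1 if np.cross(n,[0,0,1.])[1]>0 else 1))
def down(yaw): return frame(np.array([0,0,-1.]),np.array([-np.sin(yaw),np.cos(yaw),0]))
def go(pos,Rt,s=None):
    s=s or robot.read_state(); P=np.array(s["ee_pos"]); R0=R.from_quat(s["eef_rot"]).as_matrix()
    print("t",s["clock"],"at",P,"turn",R.from_matrix(R0.T@Rt).as_rotvec(),"shift cm",R0.T@(np.array(pos)-P)/10,"w",s["gripper_width"],"gf",s["grasp_force"],"F",s["force"])
E
python3 - <<'E'
from g import *
print(RC); go(C+94*n,RC); go(C+24*n,RC)
print(robot.read_state()["eef_rot"])
E
```

```text
[[-0.864 -0.073  0.499]
 [-0.063  0.997  0.037]
 [-0.5   -0.    -0.866]]
t 1.7 at [173.806 600.34  244.533] turn [-0.093 -0.518 -0.347] shift cm [-57.135 -42.611  -1.467] w 87.12206997676535 gf 0.0 F [ 0.902  0.12  -0.189]
t 1.7 at [173.806 600.34  244.533] turn [-0.093 -0.518 -0.347] shift cm [-60.416 -41.394   4.595] w 87.12206997676535 gf 0.0 F [ 0.902  0.12  -0.189]
[ 0.14  0.99  0.   -0.  ]
```

```bash
python3 -m pendant '[[0,0,0,-4,-3,0,8.7],[0,0,0,-8,-6,0,8.7],[0,0,0,-12,-9,0,8.7],[0,0,0,-16,-12,0,8.7],[0,0,0,-20,-15,0,8.7]]'
python3 -m pendant '[[0,0,0,-4,-3,0,8.7],[0,0,0,-8,-6,0,8.7],[0,0,0,-12,-9,0,8.7],[0,0,0,-16,-12,0,8.7],[0,0,0,-19,-14,0,8.7]]'
python3 -m pendant '[[-0.02,-0.1,-0.07,-4,-3,0,8.7],[-0.04,-0.2,-0.14,-8,-6,0,8.7],[-0.06,-0.3,-0.21,-12,-9,0,8.7],[-0.08,-0.4,-0.28,-15,-11.5,0,8.7],[-0.093,-0.5,-0.347,-17,-13,-1,8.7]]'
python3 -c "
from g import *
go(C+94*n,RC); go(C+24*n,RC)"
```

```text
clock: 2.2
ee_pos: [325.0, 399.0, 244.8]
eef_rot: [0.14, 0.99, 0.0, 0.0]
force: [0.7, 0.5, 0.3]
gripper_width: 87.0
grasp_force: 0.0
clock: 2.7
ee_pos: [469.2, 210.7, 244.9]
eef_rot: [0.141, 0.99, -0.0, 0.001]
force: [0.1, 0.1, 0.1]
gripper_width: 86.9
grasp_force: 0.0
clock: 3.2
ee_pos: [595.3, 38.6, 253.8]
eef_rot: [-0.036, 0.967, 0.01, 0.251]
force: [0.3, 1.3, -0.1]
gripper_width: 86.8
grasp_force: 0.0
t 3.2 at [595.29  38.63 253.84] turn [ 0.001 -0.015  0.   ] shift cm [-0.989 -0.71  -0.063] w 86.83738862047888 gf 0.0 F [ 0.253  1.311 -0.056]
t 3.2 at [595.29  38.63 253.84] turn [ 0.001 -0.015  0.   ] shift cm [-1.095 -0.719  6.936] w 86.83738862047888 gf 0.0 F [ 0.253  1.311 -0.056]
```

```bash
python3 -m pendant '[[0,-0.015,0,-1.1,-0.7,0,8.7],[0,-0.015,0,-1.1,-0.7,2.5,8.7],[0,-0.015,0,-1.1,-0.7,5,8.7],[0,-0.015,0,-1.1,-0.7,6.5,8.7],[0,-0.015,0,-1.1,-0.7,6.9,8.7]]'
python3 -c "
from g import *
go(C+24*n,RC)
p=cams.camera('wrist'); save(p,'w1')"
```

```text
clock: 3.7
ee_pos: [638.0, 38.4, 197.4]
eef_rot: [-0.035, 0.966, 0.012, 0.255]
force: [0.2, 0.7, 0.2]
gripper_width: 86.8
grasp_force: 0.0
t 3.7 at [637.978  38.411 197.358] turn [ 0.004 -0.007 -0.002] shift cm [-0.129 -0.375 -0.07 ] w 86.78746697943461 gf 0.0 F [0.203 0.713 0.187]
```

View pics/w1.png

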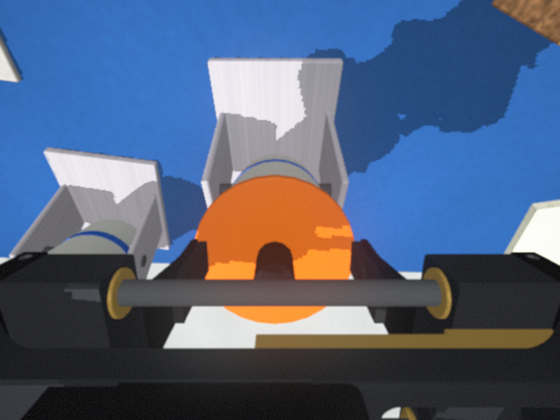

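The wrist picture shows the knob at (273,265), between the fingers at (190,275) and (370,275). It is a few mm left of centre, as the numbers say, so I'll centre and close.

```bash
python3 -m pendant '[[0,0,0,-0.1,-0.37,-0.05,8.7],[0,0,0,-0.1,-0.37,-0.05,5],[0,0,0,-0.1,-0.37,-0.05,2],[0,0,0,-0.1,-0.37,-0.05,1],[0,0,0,-0.1,-0.37,-0.05,1]]' 25
python3 -m pendant '[[0,0,0,0,0,0,1],[0,0,0,0,0,0,1],[0,0,0,0,0,0,1],[0,0,0,0,0,-0.5,1],[0,0,0,0,0,-1,1]]'
python3 -m pendant '[[0,0,0,0,0,-1,1],[0,0,0,0,0,-2.5,1],[0,0,0,0,0,-4,1],[0,0,0,0,0,-6,1],[0,0,0,0,0,-8,1]]'
python3 -c "
from g import *
go([492,300,120],down(0))
p=cams.camera('side'); save(p,'s2')
q=cams.camera('top'); 
for x in (p,q):
  print([(toworld(x,b['at'])[0],b['score']) for b in boxes_of(x,'cap')])"
```

```text
clock: 4.25
ee_pos: [639.3, 33.8, 201.0]
eef_rot: [-0.035, 0.966, 0.011, 0.258]
force: [-0.5, 0.2, -0.2]
gripper_width: 62.8
grasp_force: 0.0
clock: 4.75
ee_pos: [634.0, 33.5, 209.2]
eef_rot: [-0.035, 0.966, 0.011, 0.257]
force: [-0.2, 0.3, -0.6]
gripper_width: 22.9
grasp_force: 0.2
clock: 5.25
ee_pos: [593.7, 30.3, 279.4]
eef_rot: [-0.035, 0.966, 0.011, 0.257]
force: [0.2, 0.1, -0.8]
gripper_width: 20.9
grasp_force: 25.0
t 5.25 at [593.731  30.34  279.43 ] turn [0.022 0.52  0.071] shift cm [15.053 27.592  9.846] w 20.897848264008758 gf 24.997499585151672 F [ 0.228  0.093 -0.788]
[(array([605.929,  19.005, 243.839]), 0.76)]
[(array([631.056,  30.387, 265.681]), 0.88)]
```

View pics/s2.png

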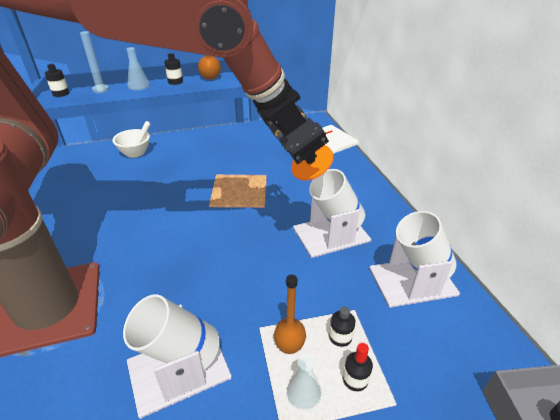

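The side picture shows the cap at (312,163) held in the gripper, clear of the open canister.

```bash
cat > c.py <<'E'
from g import *
s=robot.read_state(); P=np.array(s["ee_pos"]); R0=R.from_quat(s["eef_rot"]).as_matrix()
for nm in ["side","top"]:
    p=cams.camera(nm); col=p["color"].astype(int); m=(col[...,0]>150)&(col[...,2]<60)&(col[...,0]-col[...,2]>130)&(col[...,1]<170)
    q=cloud(p,m); q=q[np.linalg.norm(q-P,axis=1)<120]; q=(q-P)@R0
    q=q[abs(q[:,2]-np.median(q[:,2]))<6]; c=q.mean(0); u,S,v=np.linalg.svd(q-c,full_matrices=False)
    print(nm,len(q),"in tool: mean",c,"normal",v[2],"median z",np.median(q[:,2]),"range",q.min(0),q.max(0))
go([492,300,120],down(0))
E
python3 c.py
```

```text
side 738 in tool: mean [  5.156 -17.164  36.058] normal [-0.    -0.011 -1.   ] median z 35.92038482170208 range [-43.47  -50.715  33.207] [51.852 32.634 41.657]
top 255 in tool: mean [-24.398  -1.526  38.08 ] normal [-0.002 -0.007  1.   ] median z 38.05017409801231 range [-41.655 -40.981  33.402] [-10.128  38.847  43.306]
t 5.55 at [594.222  30.419 277.324] turn [0.023 0.519 0.071] shift cm [14.986 27.582  9.664] w 21.227161254125022 gf 24.997364580631256 F [ 0.074  0.281 -1.443]
```

```bash
python3 -m pendant '[[0.005,0.1,0.014,2,4,0,1],[0.01,0.2,0.028,4,8,0,1],[0.015,0.3,0.042,6.5,12,1,1],[0.02,0.4,0.056,9,16,2.5,1],[0.023,0.519,0.071,11,20,4,1]]'
python3 -c "
from g import *
go([492,300,66],down(0))"
```

```text
clock: 6.05
ee_pos: [503.0, 226.3, 188.1]
eef_rot: [-0.0, 1.0, -0.001, -0.002]
force: [1.0, 0.2, 0.3]
gripper_width: 21.0
grasp_force: 25.0
t 6.05 at [503.002 226.259 188.06 ] turn [-0.002 -0.003  0.   ] shift cm [ 1.061  7.396 12.196] w 20.975787845427263 gf 24.995960891246796 F [1.007 0.204 0.261]
```

```bash
python3 -m pendant '[[0,0,0,0.5,3.5,2,1],[0,0,0,1,7,5,1],[0,0,0,1.1,7.4,8,1],[0,0,0,1.1,7.4,10.5,1],[0,0,0,1.1,7.4,11.5,1]]'
python3 -m pendant '[[0,0,0,0,0,0.2,1],[0,0,0,0,0,0.4,1],[0,0,0,0,0,0.6,1],[0,0,0,0,0,0.8,1],[0,0,0,0,0,0.9,1]]'
python3 c.py
```

```text
clock: 6.55
ee_pos: [490.9, 297.8, 69.9]
eef_rot: [-0.0, 1.0, -0.002, -0.003]
force: [-0.9, 0.1, -1.3]
gripper_width: 21.2
grasp_force: 25.0
clock: 7.05
ee_pos: [494.4, 298.5, 66.4]
eef_rot: [0.0, 1.0, -0.0, 0.002]
force: [0.6, -0.5, -1.0]
gripper_width: 21.5
grasp_force: 25.0
side 419 in tool: mean [  6.84  -12.386  35.698] normal [ 0.003 -0.013 -1.   ] median z 35.453123199622254 range [-43.064 -50.365  31.635] [53.291 42.525 41.309]
top 19 in tool: mean [ 35.504 -19.826  38.284] normal [ 0.006 -0.025 -1.   ] median z 38.477478237269416 range [ 29.744 -37.003  33.293] [46.799 -8.097 41.25 ]
t 7.15 at [494.028 298.463  66.037] turn [-0.     0.002 -0.   ] shift cm [ 0.191  0.152 -5.397] w 21.12192182496601 gf 24.99602347612381 F [ 0.798  0.388 -0.788]
```

```bash
python3 -m pendant '[[0,0,0,0,0,0.1,1],[0,0,0,0,0,0.2,1],[0,0,0,0,0,0.3,1],[0,0,0,0,0,0.3,1]]'
python3 -m pendant '[[0,0,0,0,0,0.1,1],[0,0,0,0,0,0.2,1],[0,0,0,0,0,0.2,1]]'
```

```text
clock: 7.55
ee_pos: [493.6, 298.4, 62.4]
eef_rot: [-0.0, 1.0, -0.0, 0.001]
force: [-0.1, -0.4, -0.6]
gripper_width: 20.9
grasp_force: 25.0
clock: 7.85
ee_pos: [494.1, 298.4, 61.0]
eef_rot: [0.0, 1.0, -0.0, 0.001]
force: [0.0, -1.3, 3.0]
gripper_width: 21.2
grasp_force: 25.0
```

```bash
python3 -m pendant '[[0,0,0,0,0,0,4],[0,0,0,0,0,0,4],[0,0,0,0,0,0,4],[0,0,0,0,0,-1,5],[0,0,0,0,0,-3,6]]'
python3 -m pendant '[[0,0,0,0,0,-4.5,6],[0,0,0,0,0,-9,6],[0,0,0,0,-3,-13,6],[0,0,0,0,-7,-15,6],[0,0,0,0,-11,-17,6]]'
python3 -c "
from g import *
go([472,-244.5,260],down(0)); go([472,-244.5,167],down(0))
p=cams.camera('side')
print([(toworld(p,b['at'])[0],b['score']) for b in boxes_of(p,'cap')]);print([(toworld(p,b['at'])[0],b['score']) for b in boxes_of(p,'mat')])"
```

```text
clock: 8.35
ee_pos: [492.3, 297.9, 89.6]
eef_rot: [0.0, 1.0, -0.001, -0.001]
force: [0.4, -1.2, 0.1]
gripper_width: 48.7
grasp_force: 0.0
clock: 8.85
ee_pos: [493.6, 188.0, 263.5]
eef_rot: [-0.001, 1.0, -0.0, 0.002]
force: [0.0, -0.2, -0.3]
gripper_width: 60.0
grasp_force: 0.0
t 8.85 at [493.644 187.952 263.491] turn [-0.     0.005  0.002] shift cm [  2.237 -43.242   0.341] w 59.99505177329952 gf 0.0 F [ 0.042 -0.162 -0.313]
t 8.85 at [493.644 187.952 263.491] turn [-0.     0.005  0.002] shift cm [  2.281 -43.241   9.641] w 59.99505177329952 gf 0.0 F [ 0.042 -0.162 -0.313]
[(array([488.775, 291.301,  24.08 ]), 0.83)]
[(array([480.982, 270.039,   5.791]), 0.96)]
```

```bash
python3 -m pendant '[[0,0,0,0.5,-4.8,0,6],[0,0,0,1,-9.6,0,6],[0,0,0,1.5,-14.4,0,6],[0,0,0,2,-19.2,0,6],[0,0,0,2.2,-24,0,6]]'
python3 -m pendant '[[0,0,0,0,-4.8,0,6],[0,0,0,0,-9.6,0,6],[0,0,0,0,-14.4,0,6],[0,0,0,0,-18.5,0,6],[0,0,0,0,-19.2,0,6]]'
python3 -c "
from g import *
go([472,-244.5,167],down(0))
p=cams.camera('wrist'); save(p,'w3')
print([(toworld(p,b['at'])[0],b['score']) for b in boxes_of(p,'flask')])
c=cut_out(p,'flask')
if c:
  q=cloud(p,c[0]['region']); 
  for a,b in ((195,215),(100,180),(15,60)):
    k=q[(q[:,2]>a)&(q[:,2]<b)]; print(a,len(k),k.mean(0) if len(k) else '', k.min(0) if len(k) else '',k.max(0) if len(k) else '')"
```

```text
clock: 9.5
ee_pos: [470.8, -51.9, 260.4]
eef_rot: [-0.001, 1.0, 0.0, 0.001]
force: [0.4, -0.3, 0.7]
gripper_width: 59.9
grasp_force: 0.0
clock: 10.0
ee_pos: [471.2, -246.4, 260.1]
eef_rot: [0.002, 1.0, -0.0, 0.0]
force: [0.4, 0.4, -0.3]
gripper_width: 59.5
grasp_force: 0.0
t 10.0 at [ 471.231 -246.391  260.102] turn [-0.001  0.001 -0.003] shift cm [-0.07   0.197  9.31 ] w 59.4964512663269 gf 0.0 F [ 0.429  0.352 -0.32 ]
[(array([ 465.418, -243.763,   70.351]), 0.97)]
195 557 [ 471.707 -244.556  201.18 ] [ 463.068 -253.78   195.102] [ 482.562 -235.327  203.511]
100 370 [ 467.219 -244.893  144.968] [ 465.359 -252.263  100.418] [ 472.824 -237.59   179.947]
15 611 [ 459.553 -245.522   53.37 ] [ 442.159 -275.491   37.851] [ 498.768 -215.724   59.993]
```

View pics/w3.png

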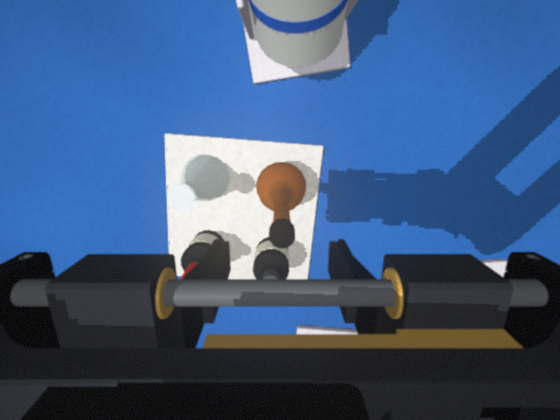

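The stopper at (282,232) is centred between the fingers at (195,265) and (350,265), and the measured centre of (472,-244.6) agrees. Going down on the neck.

```bash
python3 -m pendant '[[0,0,0,-0.1,0.2,3,6],[0,0,0,-0.1,0.2,6,6],[0,0,0,-0.1,0.2,8,6],[0,0,0,-0.1,0.2,9.1,6],[0,0,0,-0.1,0.2,9.3,6]]'
python3 -m pendant '[[0,0,0,0,0,0,1],[0,0,0,0,0,0,0.5],[0,0,0,0,0,0,0.5],[0,0,0,0,0,0,0.5],[0,0,0,0,0,0,0.5]]' 20
python3 -m pendant '[[0,0,0,0,0,0,0.5],[0,0,0,0,0,0,0.5],[0,0,0,0,0,0,0.5]]'
python3 -c "
from g import *
go([472,-244.5,167],down(0)); go([472,-244.5,167],RC)"
```

```text
clock: 10.65
ee_pos: [472.2, -239.4, 166.5]
eef_rot: [-0.001, 1.0, 0.001, -0.0]
force: [-0.4, 0.6, -0.6]
gripper_width: 60.0
grasp_force: 0.0
clock: 11.15
ee_pos: [472.8, -241.7, 168.4]
eef_rot: [0.0, 1.0, -0.001, 0.001]
force: [-0.2, 1.0, -0.5]
gripper_width: 28.1
grasp_force: 0.0
clock: 11.45
ee_pos: [472.7, -241.7, 168.1]
eef_rot: [0.0, 1.0, -0.0, 0.001]
force: [-0.2, -1.6, 0.8]
gripper_width: 19.3
grasp_force: 20.0
t 11.45 at [ 472.675 -241.67   168.134] turn [-0.001  0.002 -0.   ] shift cm [ 0.068 -0.283  0.114] w 19.25499046539788 gf 19.996050596237183 F [-0.237 -1.592  0.82 ]
t 11.45 at [ 472.675 -241.67   168.134] turn [-0.02  -0.521 -0.072] shift cm [ 0.068 -0.283  0.114] w 19.25499046539788 gf 19.996050596237183 F [-0.237 -1.592  0.82 ]
```

The opening of 19.3 mm means the pads' rear edge caught the 20 mm stopper. I'll open, go 9 mm lower and take the neck itself.

```bash
python3 -m pendant '[[0,0,0,0,0,0,3],[0,0,0,0,0,0,3],[0,0,0,0,-0.1,0.4,3],[0,0,0,0,-0.1,0.9,3],[0,0,0,0,-0.1,0.9,3]]' 40
python3 -m pendant '[[0,0,0,0,0,0,0.5],[0,0,0,0,0,0,0.5],[0,0,0,0,0,0,0.5],[0,0,0,0,0,0,0.5],[0,0,0,0,0,0,0.5]]' 40
python3 -c "
from g import *
go([472,-244.5,167],RC)"
```

```text
clock: 11.95
ee_pos: [471.9, -242.1, 157.6]
eef_rot: [0.0, 1.0, 0.0, -0.0]
force: [-0.5, 0.3, -0.8]
gripper_width: 30.2
grasp_force: 0.0
clock: 12.45
ee_pos: [472.6, -242.5, 158.9]
eef_rot: [-0.0, 1.0, -0.0, 0.001]
force: [0.1, -0.2, -0.8]
gripper_width: 14.3
grasp_force: 40.0
t 12.45 at [ 472.575 -242.451  158.9  ] turn [-0.02  -0.522 -0.071] shift cm [ 0.056 -0.205 -0.81 ] w 14.270268791037191 gf 40.00998896663077 F [ 0.128 -0.188 -0.754]
```

```bash
python3 -m pendant '[[0,0,0,0,0,-1.5,0.5],[0,0,0,0,0,-4.5,0.5],[0,0,0,0,0,-8,0.5],[0,0,0,0,0,-11.5,0.5],[0,0,0,0,0,-14,0.5]]'
python3 -m pendant '[[-0.002,-0.05,-0.007,0,3,-0.5,0.5],[-0.006,-0.15,-0.02,-1,7,-1,0.5],[-0.01,-0.25,-0.035,-2,11,-2,0.5],[-0.014,-0.36,-0.05,-3.5,15,-3,0.5],[-0.018,-0.46,-0.064,-5,18,-3.5,0.5]]'
python3 -c "
from g import *
go(C+185*n,RC)
p=cams.camera('side');save(p,'s4')"
```

```text
clock: 12.95
ee_pos: [472.9, -242.7, 303.0]
eef_rot: [-0.0, 1.0, -0.001, 0.002]
force: [0.3, 0.6, -1.8]
gripper_width: 14.1
grasp_force: 40.0
clock: 13.45
ee_pos: [522.7, -60.4, 336.8]
eef_rot: [-0.033, 0.972, 0.009, 0.232]
force: [0.4, 0.6, -1.7]
gripper_width: 14.0
grasp_force: 40.0
t 13.45 at [522.708 -60.435 336.836] turn [-0.002 -0.055 -0.006] shift cm [-3.79   8.664  1.803] w 14.031697740407646 gf 40.03926954232156 F [ 0.42   0.622 -1.692]
```

View pics/s4.png

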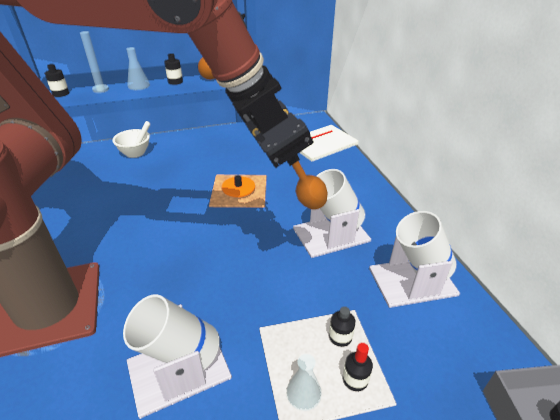

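The flask is held in line with the tool at (312,190), and the cap sits on the mat at (238,186). Next I'll align above the mouth and measure the rim and flask.

```bash
python3 -m pendant '[[0,-0.02,0,-1,2.5,0.5,0.5],[0,-0.04,-0.006,-2.5,5.5,1,0.5],[0,-0.055,-0.006,-3.5,7.8,1.8,0.5],[-0.002,-0.055,-0.006,-3.8,8.6,1.8,0.5],[-0.002,-0.055,-0.006,-3.8,8.6,1.8,0.5]]'
cat > d.py <<'E'
from g import *
s=robot.read_state(); P=np.array(s["ee_pos"]); R0=R.from_quat(s["eef_rot"]).as_matrix()
go(C+185*n,RC)
for nm in ["side","top"]:
    p=cams.camera(nm)
    for c in cut_out(p,"flask")[:3]:
        q=cloud(p,c["region"]); q=(q-P)@R0; q=q[(np.hypot(q[:,0],q[:,1])<70)&(q[:,2]>-20)&(q[:,2]<180)]
        if len(q)<60: continue
        b=q[(q[:,2]>90)&(q[:,2]<150)]; 
        from scipy.optimize import least_squares
        f_=least_squares(lambda x:np.linalg.norm(b-x,axis=1)-32,[0,0,120],loss="soft_l1"); print(nm,"belly centre in tool",f_.x,len(b),"max z",np.percentile(q[:,2],99))
    for c in cut_out(p,"canister"):
        q=cloud(p,c["region"]); 
        if np.linalg.norm(np.median(q,0)[:2]-[680,25])>90: continue
        l=(q-C)@RC; h=-l[:,2]+153; m=(h>20)&(h<150)&(np.hypot(l[:,0],l[:,1])<60)
        l=l[m];h=h[m]; r=np.hypot(l[:,0],l[:,1])
        f_=least_squares(lambda x:np.hypot(l[:,0]-x[0]-x[2]*(h-80)*0,l[:,1]-x[1])-46,[0,0,0],loss="soft_l1",f_scale=2)
        res=np.hypot(l[:,0]-f_.x[0],l[:,1]-f_.x[1])-46
        print(nm,"canister offset in RC xy",f_.x[:2],len(l),"res med",np.median(abs(res)),"h max",np.percentile(h,99.5))
E
python3 d.py
```

```text
clock: 14.0
ee_pos: [558.4, 27.1, 335.5]
eef_rot: [-0.036, 0.966, 0.01, 0.255]
force: [-0.4, -0.6, -1.8]
gripper_width: 14.0
grasp_force: 40.0
t 14.0 at [558.416  27.122 335.472] turn [ 0.001 -0.007  0.001] shift cm [-0.165  0.168 -0.198] w 14.047404060688105 gf 40.016247489256784 F [-0.393 -0.636 -1.812]
side belly centre in tool [ -0.726   1.37  118.671] 570 max z 148.62538519927986
side canister offset in RC xy [1.062 1.034] 1569 res med 1.9120728297958323 h max 147.84089461461983
top belly centre in tool [  1.572  -3.678 117.627] 253 max z 120.4475447192997
top canister offset in RC xy [ 2.317 -1.443] 724 res med 3.3580730350917563 h max 147.2495530818741
```

```bash
python3 -m pendant '[[0,-0.007,0,-0.15,0.15,0,0.5],[0,-0.007,0,-0.15,0.15,1.5,0.5],[0,-0.007,0,-0.15,0.15,3,0.5],[0,-0.007,0,-0.15,0.15,4.5,0.5],[0,-0.007,0,-0.15,0.15,5.5,0.5]]'
python3 -c "
from g import *
go(C+18*n,RC)"
```

```text
clock: 14.8
ee_pos: [586.9, 29.5, 286.6]
eef_rot: [-0.034, 0.965, 0.01, 0.258]
force: [-0.9, 0.5, -1.4]
gripper_width: 14.1
grasp_force: 40.0
t 14.8 at [586.886  29.538 286.608] turn [ 0.    -0.001 -0.002] shift cm [-0.144  0.133 10.842] w 14.127747076071442 gf 40.04817996639758 F [-0.924  0.479 -1.364]
```

```bash
python3 -m pendant '[[0,0,0,-0.05,0.1,0.8,0.5],[0,0,0,-0.05,0.1,1.7,0.5],[0,0,0,-0.05,0.1,2.6,0.5],[0,0,0,-0.05,0.1,3.5,0.5],[0,0,0,-0.05,0.1,4.4,0.5]]'
python3 -m pendant '[[0,0,0,0,0,0.9,0.5],[0,0,0,0,0,1.8,0.5],[0,0,0,0,0,2.6,0.5],[0,0,0,0,0,3.2,0.5],[0,0,0,0,0,3.6,0.5]]'
python3 -c "
from g import *
go(C+18*n,RC)
print('axis force',n@robot.read_state()['force'])"
```

```text
clock: 15.3
ee_pos: [609.6, 32.5, 249.4]
eef_rot: [-0.035, 0.965, 0.01, 0.259]
force: [-0.1, -0.3, -1.9]
gripper_width: 14.0
grasp_force: 40.0
clock: 15.8
ee_pos: [627.3, 33.8, 218.0]
eef_rot: [-0.035, 0.965, 0.01, 0.258]
force: [-0.7, -0.7, -1.6]
gripper_width: 14.2
grasp_force: 40.0
t 15.8 at [627.284  33.831 218.045] turn [ 0.    -0.    -0.002] shift cm [-0.049  0.001  2.874] w 14.167663370453683 gf 40.04750869469717 F [-0.7   -0.729 -1.555]
axis force -0.9706481710688682
```

```bash
python3 -m pendant '[[0,0,0,0.1,0,0.5,0.5],[0,0,0,0.2,0,1,0.5],[0,0,0,0.3,0,1.5,0.5],[0,0,0,0.4,0,2,0.5],[0,0,0,0.4,0,2.2,0.5]]'
python3 -m pendant '[[0,0,0,0.05,0,0.1,0.5],[0,0,0,0.1,0,0.2,0.5],[0,0,0,0.1,0,0.3,0.5],[0,0,0,0.1,0,0.4,0.5],[0,0,0,0.1,0,0.4,0.5]]'
python3 -c "
from g import *
go(C+18*n,RC)
for i in range(4):
  cams.camera('top');s=robot.read_state()['force'];print('tool force',RC.T@s)"
```

```text
clock: 16.3
ee_pos: [634.5, 34.4, 196.9]
eef_rot: [-0.035, 0.965, 0.01, 0.258]
force: [0.4, -1.4, -1.7]
gripper_width: 14.2
grasp_force: 40.0
clock: 16.8
ee_pos: [635.9, 34.5, 193.8]
eef_rot: [-0.035, 0.965, 0.01, 0.259]
force: [0.4, 0.2, -0.6]
gripper_width: 14.2
grasp_force: 40.0
t 16.8 at [635.864  34.457 193.775] turn [ 0.     0.    -0.002] shift cm [-0.516  0.004  0.343] w 14.231740895744398 gf 40.04736602772027 F [ 0.41   0.152 -0.61 ]
tool force [0.964 0.545 0.836]
tool force [1.347 0.441 0.832]
tool force [0.148 0.284 1.067]
tool force [ 1.419 -0.825  1.037]
```

```bash
cat > e.py <<'E'
from g import *
go(C+18*n,RC)
print('tool force',np.mean([RC.T@robot.read_state()['force'] for i in range(5) if cams.camera('top')],0))
E
python3 -m pendant '[[0,0,0,0.05,0,0.1,0.5],[0,0,0,0.1,0,0.2,0.5],[0,0,0,0.1,0,0.2,0.5]]'; python3 e.py
python3 -m pendant '[[0,0,0,0.1,0,0.1,0.5],[0,0,0,0.1,0,0.15,0.5],[0,0,0,0.1,0,0.15,0.5]]'; python3 e.py
```

```text
clock: 17.3
ee_pos: [635.9, 34.4, 191.4]
eef_rot: [-0.035, 0.965, 0.01, 0.259]
force: [0.4, 0.5, -1.3]
gripper_width: 14.0
grasp_force: 40.0
t 17.3 at [635.94   34.439 191.385] turn [ 0.     0.    -0.002] shift cm [-0.629  0.007  0.132] w 14.04998312630342 gf 40.03209920483641 F [ 0.404  0.525 -1.266]
tool force [ 0.678 -0.009  0.879]
clock: 17.85
ee_pos: [636.0, 34.4, 189.9]
eef_rot: [-0.035, 0.965, 0.01, 0.259]
force: [-0.2, 0.4, 0.2]
gripper_width: 14.1
grasp_force: 40.0
t 17.85 at [635.996  34.423 189.886] turn [ 0.     0.001 -0.002] shift cm [-0.699  0.009 -0.   ] w 14.122028786067828 gf 40.00855703110574 F [-0.203  0.391  0.208]
tool force [ 0.225  0.165 -0.085]
```

```bash

python3 -m pendant '[[0,0,0,0.1,0,0,0.5],[0,0,0,0.15,0,0.05,0.5],[0,0,0,0.15,0,0.05,0.5]]'; python3 e.py
python3 -m pendant '[[0,0,0,0.1,0,0,0.5],[0,0,0,0.1,0,0,0.5]]'; python3 e.py
```

```text
clock: 18.4
ee_pos: [634.8, 34.4, 188.6]
eef_rot: [-0.035, 0.965, 0.01, 0.259]
force: [0.6, 0.3, 1.8]
gripper_width: 14.4
grasp_force: 40.0
t 18.4 at [634.809  34.366 188.567] turn [ 0.     0.    -0.002] shift cm [-0.868  0.006 -0.055] w 14.391740225610707 gf 39.99752102929051 F [0.576 0.332 1.83 ]
tool force [-0.359 -0.38  -0.201]
clock: 18.85
ee_pos: [633.9, 34.3, 188.0]
eef_rot: [-0.035, 0.965, 0.01, 0.259]
force: [-0.5, -0.3, -0.4]
gripper_width: 14.2
grasp_force: 40.0
t 18.85 at [633.862  34.293 187.988] turn [ 0.     0.    -0.002] shift cm [-0.979  0.006 -0.058] w 14.172777883334012 gf 39.996210455865366 F [-0.491 -0.341 -0.357]
tool force [-0.099 -0.434 -0.213]
```

```bash

python3 -m pendant '[[0,0,0,0.1,0,0,0.5],[0,0,0,0.1,0,0,0.5]]'; python3 e.py
python3 -m pendant '[[0,0,0,0.08,0,0,0.5],[0,0,0,0.08,0,0,0.5]]'; python3 e.py
```

```text
clock: 19.3
ee_pos: [633.1, 34.2, 187.6]
eef_rot: [-0.035, 0.965, 0.01, 0.259]
force: [-0.3, 0.8, 0.0]
gripper_width: 14.3
grasp_force: 40.0
t 19.3 at [633.113  34.243 187.647] turn [ 0.     0.001 -0.002] shift cm [-1.061  0.006 -0.05 ] w 14.278965711375813 gf 39.99679795480915 F [-0.254  0.818  0.028]
tool force [-0.359  0.217 -0.192]
clock: 19.75
ee_pos: [632.7, 34.2, 187.5]
eef_rot: [-0.035, 0.965, 0.01, 0.259]
force: [1.1, -0.2, 0.4]
gripper_width: 14.3
grasp_force: 40.0
t 19.75 at [632.69   34.199 187.517] turn [ 0.     0.001 -0.002] shift cm [-1.104  0.008 -0.039] w 14.303720434983672 gf 39.99394790735096 F [ 1.097 -0.198  0.368]
tool force [-1.468  0.12   0.343]
```

```bash

python3 -m pendant '[[0,0,0,0,0,0.05,0.5],[0,0,0,0,0,0.08,0.5]]' 10; python3 e.py
python3 -m pendant '[[0,0,0,0,0,0,2],[0,0,0,0,0,0,3],[0,0,0,0,0,0,3.5],[0,0,0,0,0,0,3.5],[0,0,0,0,0,0,3.5]]'
python3 -c "
from g import *
for nm in ('side','top'):
  p=cams.camera(nm)
  if nm=='side': cv2.imwrite('pics/s5.png',cv2.resize(p['color'][100:260,240:440,::-1],None,fx=3,fy=3))
go(C+18*n,RC)"
```

```text
clock: 20.2
ee_pos: [632.8, 34.1, 186.6]
eef_rot: [-0.035, 0.965, 0.01, 0.259]
force: [-0.0, -0.8, 1.5]
gripper_width: 14.7
grasp_force: 10.0
t 20.2 at [632.819  34.125 186.565] turn [ 0.     0.    -0.002] shift cm [-1.141  0.016 -0.129] w 14.746753780891177 gf 10.000805557938293 F [-0.01  -0.792  1.457]
tool force [-1.442 -0.305 -1.666]
clock: 20.95
ee_pos: [632.6, 34.3, 186.2]
eef_rot: [-0.035, 0.965, 0.01, 0.259]
force: [0.6, 0.7, 0.1]
gripper_width: 34.2
grasp_force: 0.0
t 21.05 at [632.756  34.233 186.402] turn [ 0.     0.    -0.002] shift cm [-1.154  0.005 -0.14 ] w 34.77560146085735 gf 0.0 F [ 0.622  0.152 -0.082]
```

View pics/s5.png

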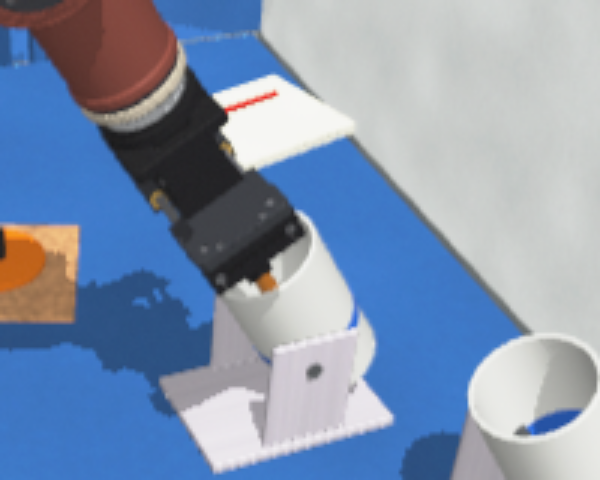

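The side crop shows the flask's neck at (267,283) standing in the mouth between the open fingers. I'll withdraw straight back along the axis.

```bash

python3 -m pendant '[[0,0,0,0,0,-1,3.5],[0,0,0,0,0,-3,3.5],[0,0,0,0,0,-6,3.5],[0,0,0,0,0,-9,3.5],[0,0,0,0,0,-12,3.5]]'
python3 -m pendant '[[0,0,0,0,0,-4,3.5],[0,0,0,2,2,-8,3.5],[0,0,0,4,5,-10,3.5],[0,0,0,5,7,-10,3.5],[0,0,0,5,7,-10,3.5]]'
python3 -c "
from g import *
for nm in ('side','top'):
  p=cams.camera(nm)
  if nm=='side': cv2.imwrite('pics/s6.png',cv2.resize(p['color'][100:400,180:440,::-1],None,fx=2,fy=2))
  for t in ('cap','flask','conical','red_bottle','black_bottle'):
    print(nm,t,[(toworld(p,b['at'])[0],b['score']) for b in boxes_of(p,t)[:2]])
  for c in cut_out(p,'flask')[:2]:
    q=cloud(p,c['region']);l=(q-C)@RC;h=153-l[:,2];m=(np.hypot(l[:,0],l[:,1])<60)
    if m.sum()>20: print('canister-frame h range',np.percentile(h[m],[1,50,99]),'top xy',l[m][h[m]>np.percentile(h[m],85)].mean(0)[:2],'low xy',l[m][h[m]<np.percentile(h[m],15)].mean(0)[:2])"
```

```text
clock: 21.55
ee_pos: [572.0, 29.8, 291.9]
eef_rot: [-0.035, 0.965, 0.01, 0.259]
force: [-0.2, 0.1, 0.6]
gripper_width: 35.0
grasp_force: 0.0
clock: 22.05
ee_pos: [473.4, 94.6, 353.2]
eef_rot: [-0.036, 0.965, 0.01, 0.26]
force: [0.8, -0.2, -1.0]
gripper_width: 35.0
grasp_force: 0.0
side cap [(array([486.465, 288.654,  27.247]), 0.76)]
side flask [(array([630.242,  30.558, 192.411]), 0.62)]
side conical [(array([ 459.089, -356.493,   50.309]), 0.77)]
side red_bottle [(array([ 555.466, -355.942,   62.954]), 0.79)]
side black_bottle [(array([ 571.211, -267.894,   63.41 ]), 0.9)]
canister-frame h range [ 91.201 175.007 215.576] top xy [10.227  0.539] low xy [10.586  1.042]
canister-frame h range [  7.998 110.248 146.565] top xy [ -0.588 -10.153] low xy [-19.023 -18.688]
top cap [(array([483.185, 308.889,  25.247]), 0.97)]
top flask [(array([679.384,  37.892, 114.486]), 0.94)]
top conical [(array([ 463.356, -341.949,   53.934]), 0.89)]
top red_bottle [(array([ 564.098, -347.907,   64.486]), 0.92)]
top black_bottle [(array([ 570.568, -251.715,   62.456]), 0.88)]
canister-frame h range [ 55.718  78.77  214.682] top xy [ 6.531 -1.819] low xy [3.726 1.373]
```

View pics/s6.png

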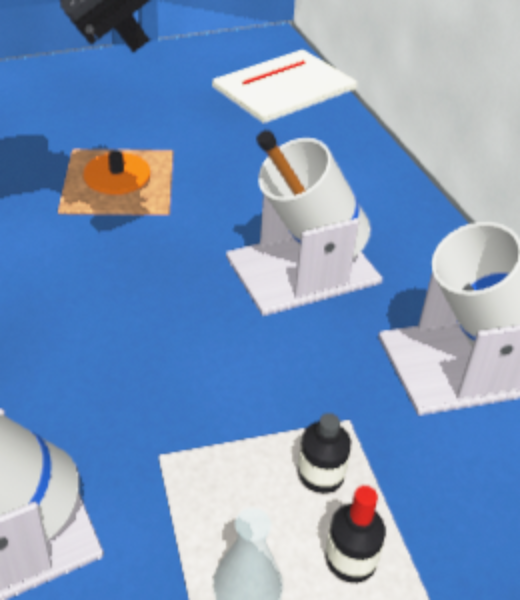

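The flask, with its stopper at (266,140), stands aligned in the canister. Its top is at canister z≈215, so the foot is at about 19. The cap lies knob up on the mat at (116,172), and the bystanders have not moved.

```bash
python3 -c "
from workcell import order
print(order.hand_in())"
```

```text
the job is handed in; nothing more can be done
None
```

The job is handed in (no verdict was returned): the cap lies knob up on the cork mat, the flask stands foot down at the bottom of the leaning canister, and the other glass and bottles on the tray are where they were.

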